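# Shut down the stirrer under the flask

## Robot

A 7-joint arm with a two-finger parallel gripper is mounted at the origin on the work surface. World frame = base frame: x ahead of the robot, y to its left, z up, the work surface at z = 0. Lengths are in m, angles in rad, forces in N, time in s.
With the tool pointing down it reaches from about 0.425 to 0.925 m from the base axis. Payload 6.8 kg.
Tool frame: the origin (TCP) lies on the front face of the gripper's body, between the roots of the fingers; the fingertips stand 73 mm ahead of it and the grasp point (between the pads) lies 54 mm ahead of it (env.nose_length is the distance from the TCP to the fingertips, in m); z points along the fingers, y is the line along which they close (so a half turn about z gives the same grasp; the last joint's range is limited). The gripper opens to 85 mm and grips with 20 to 120 N. Pads are 22 mm wide; open, the fingers measure 114 mm over their backs; the gripper's body (76 mm by 85 mm) begins 54 mm behind the grasp point. The pads swing forward as they close: fully open they stand 13 mm farther back than shut.
Start: joints at [-1.394, 0.477, 0.022, 1.555, -0.011, 1.109, -0.083], TCP at [0.19, 0.648, 0.304] pointing down, gripper open.
Joint ranges: [-2.96, 2.96], [-0.34, 2.1], [-1.41, 1.46], [0.24, 2.44], [-1.37, 4.51], [0.17, 1.92], [-2.96, 2.96]. Speed limits (rad/s): [2.39, 2.39, 3.14, 3.14, 3.14, 3.14, 3.14].

## Interface

Orientations are given as a unit quaternion [w, x, y, z].
In Python, from cell import env, kin, camera, calibration, job gives the robot as it stands. The module is installed in compiled form; this text tells all that it offers. Calls block until the motion is done:
- env.reach(position, orientation): joint-space move of the TCP to a pose.
- env.movel(position, velocity=0.15, rot=None, stop_force=None): straight line of the TCP; rot=None keeps the orientation; velocity is the mean speed in m/s. With stop_force (N) it stops when the force on the tool has changed by that much, and returns True; else False.
- env.goto_joints(angles): joint-space move.
- env.grip(opening, f_grip=None): finger opening in m; f_grip is the grip in N (None keeps the last); returns when the fingers have stopped.
- env.dwell(seconds).
- kin.inverse_kinematics(position, orientation): joint angles nearest the present ones, or None.
- env.get_state(): the state.
- camera(name): name is "scene" or "side" or "wrist"; returns (picture, depth): 480x640x3 uint8, blue, green, red; 480x640 float32, m along the optical axis (not along the pixel's ray), 0 where there is no reading.
- calibration(name): a dict with "fx", "fy", "cx", "cy" (pixels), "rvec" (rotation vector, rad) and "tvec" (3), from world to camera coordinates, as OpenCV has them. Camera axes: x right, y down, z forward; pixel columns grow to the right and rows downward; lengths in m; the calibration is good to about 2 mm. A picture is of the moment at which its call begins: read the wrist's pose just before it. calibration takes no time and is no camera call; for the wrist camera it gives the pose at the moment of the call.
A pose or a line that the arm cannot do raises env.PlanningError and nothing moves.
- job.job_done(): hands the job in; it is judged then, once.
The state is a dict: "time": time; "qpos": joint angles; "joint_velocities": joint speeds; "joint_torque": joint torques, N m; "tcp_pos": TCP position; "orientation": TCP orientation; "force": force on the tool from outside, world axes, zero at the start; "torque": the same for the moment, N m; "opening": finger opening in m; "gripper_force": force on a finger pad.
Only numpy, scipy, OpenCV 4.12 (cv2) and the standard library are available. Lean on these libraries where they do the work, as an engineer would, in place of code of your own. Each camera call takes 0.05 s, during which the arm holds its last target. There are 200 camera calls.

## Task

Shut down the hotplate stirrer that carries the three-necked flask: with closed fingertips gently push its square key (heater) all the way in, and only after that its round key (stirring), then draw the hand clear. Leave the other stirrer's keys, both pointer knobs, the glassware and everything else on the bench as they are.

Things in the scene. Friction and masses are not known exactly. Their poses are not given: they have to be found in the camera images.
- flask_stirrer: Fixed hotplate stirrer, 300 deep (x) x 200 wide (y) mm; it carries the three-necked flask. Origin: centre of underside; at yaw 0 +x points to its back, +y to its left from the robot. Rear x -40..150: 100 high, plate (radius 68, top z 112) at x 60. Front: console face rising 10 deg to the back, 65 high at x -95; in a row at x -107: square key y +60, round knob y 0, round key y -60.
- dish_stirrer: Fixed hotplate stirrer, 300 deep (x) x 200 wide (y) mm; it carries the open glass dish. Origin: centre of underside; at yaw 0 +x points to its back, +y to its left from the robot. Rear x -40..150: 100 high, plate (radius 68, top z 112) at x 60. Front: console face rising 10 deg to the back, 65 high at x -95; in a row at x -107: square key y +60, round knob y 0, round key y -60.
- flask_heat (a joint): Square heater key (24 x 24 mm), left on the console of the flask's stirrer; value 0 = standing out (on), 0.008 m = all the way in (off). No spring: it needs about 4 N and stays where it is left.
- flask_stir (a joint): Round stirring key (diameter 24 mm), right on the console of the flask's stirrer; value 0 = standing out (on), 0.008 m = all the way in (off). No spring: it needs about 4 N and stays where it is left.
- flask_heat_top (a point): Centre of the top of the flask stirrer's square heater key (24 x 24 mm); moves with it. When out, the key stands 16 mm above the sloping face (about 79 mm above the bench) and travels 8 mm into it along the face's normal. Its x axis points up the slope (towards the back), y to the stirrer's left, z along the face's normal
- flask_stir_top (a point): Centre of the top of the flask stirrer's round stirring key (diameter 24 mm); moves with it. When out, the key stands 16 mm above the sloping face (about 79 mm above the bench) and travels 8 mm into it along the face's normal. Its x axis points up the slope (towards the back), y to the stirrer's left, z along the face's normal
- dish_heat (a joint): The same square key on the dish's stirrer, to be left alone; value 0 = standing out (on), 0.008 m = all the way in (off). No spring: it needs about 4 N and stays where it is left.
- dish_stir (a joint): The same round key on the dish's stirrer, to be left alone; value 0 = standing out (on), 0.008 m = all the way in (off). No spring: it needs about 4 N and stays where it is left.
- flask_knob_mark (a point): Pointer mark on the rim of the round knob (diameter 32, 14 mm tall) in the middle of the flask stirrer's console, 13 mm from the knob's axis; the knob turns freely (0.02 N m) if rubbed
- dish_knob_mark (a point): Pointer mark on the rim of the round knob (diameter 32, 14 mm tall) in the middle of the dish stirrer's console, 13 mm from the knob's axis; the knob turns freely (0.02 N m) if rubbed
- flask: Loose: glass flask with three stoppered necks seated in an aluminium heating block (diameter 120 mm), 203 mm tall in all, standing on its stirrer's plate. Origin: centre of the block's underside
- dish: Loose open glass dish, rim diameter 110, 50 mm high, on the other stirrer's plate. Origin: centre of its underside
- bottle: Loose reagent bottle with blue cap, diameter 60, 120 mm high, between the stirrers. Origin: centre of its underside
- vial: Loose capped glass vial, diameter 32, 55 mm high, in front between the stirrers. Origin: centre of its underside
- spatula: Loose steel spatula, 180 mm long, lying crosswise on the bench in front at the left. Its x axis runs along it
- weigh_dish: Loose flat steel weighing dish, diameter 70, 14 mm high, in front at the right. Origin: centre of its underside
- beaker: Loose glass beaker, diameter 72, 90 mm high, outside the right-hand stirrer. Origin: centre of its underside
- jar: Loose amber jar with black cap, diameter 64, 85 mm high, outside the left-hand stirrer. Origin: centre of its underside

How it is judged:
On the way, in this order (a step that is already met when the one before it is completed fails the run):
1. the square heater key of the flask's stirrer is all the way in (6.5 of 8 mm) while its round key still stands out (less than 2.5 mm in) (value of joint flask_heat above 0.0065 m and value of joint flask_stir below 0.0025 m), for 0.1 s.
2. the round stirring key of the flask's stirrer is all the way in too (6.5 of 8 mm) (value of joint flask_stir above 0.0065 m), for 0.1 s.
At the end, for the whole second after the job is handed in: Both keys of the flask's stirrer are at least 6.5 mm in (of 8); the other stirrer's keys are less than 2.5 mm in; each knob's mark within 4 mm and every loose thing within 10 mm of where it began; the flask at rest (value of joint each of flask_heat, flask_stir above 0.0065 m and value of joint each of dish_heat, dish_stir below 0.0025 m and not (distance of flask_knob_mark from where it was at the start of the episode above 0.004 m) and not (distance of dish_knob_mark from where it was at the start of the episode above 0.004 m) and not (distance of flask from where it was at the start of the episode above 0.01 m) and not (distance of dish from where it was at the start of the episode above 0.01 m) and not (distance of bottle from where it was at the start of the episode above 0.01 m) and not (distance of vial from where it was at the start of the episode above 0.01 m) and not (distance of spatula from where it was at the start of the episode above 0.01 m) and not (distance of weigh_dish from where it was at the start of the episode above 0.01 m) and not (distance of beaker from where it was at the start of the episode above 0.01 m) and not (distance of jar from where it was at the start of the episode above 0.01 m) and linear speed of flask below 0.02 m/s); the robot touches nothing.
It fails at once if a key of the dish's stirrer is pushed 2.5 mm or more (value of joint any of dish_heat, dish_stir above 0.0025 m).
It fails at once if a pointer knob is turned (its mark moves more than 4 mm) (distance of any of flask_knob_mark, dish_knob_mark from where it was at the start of the episode above 0.004 m).
It fails at once if any loose thing is shifted, lifted or tipped (moves more than 10 mm) (distance of any of flask, dish, bottle, vial, spatula, weigh_dish, beaker, jar from where it was at the start of the episode above 0.01 m).
It fails at once if a stirrer is pressed hard (more than 40 N) (contact force between any of the fingers, the arm and flask_stirrer above 40 N or contact force between any of the fingers, the arm and dish_stirrer above 40 N).
It also fails if it takes over 38 s, if anything falls off the work surface, if the arm or the gripper's body presses on something with over 40 N, if the wrist force passes 120 N, or if a joint passes its speed limit or range.

## Working session

There is one attempt and no reset: what is moved stays moved. The work goes in short steps, each a Python script; the robot and the scene stay as the last script left them, time stands still between calls to the robot, and variables do not carry over. Pictures are saved under pics/ and viewed, at most 10 in all, crops included, and the job is handed in when it is done.

```bash
mkdir -p pics; python3 - <<'E'
from cell import env,camera,calibration
import cv2,numpy as np
for n in("scene","side"):
    p,d=camera(n);cv2.imwrite(f"pics/{n}.png",p);np.save(f"pics/{n}.npy",d)
    print(n,calibration(n),(d>0).mean())
s=env.get_state();print(s["time"],s["tcp_pos"],s["orientation"],s["opening"],env.nose_length)
E
```

```text
scene {'fx': 501.44005996127083, 'fy': 501.44005996127083, 'cx': 320.08382620663457, 'cy': 238.1235958616736, 'rvec': array([ 2.08535974,  1.18884157, -0.48389021]), 'tvec': array([-0.29121617, -0.26217456,  1.64085728])} 0.99599609375
side {'fx': 606.7812745410113, 'fy': 606.7812745410113, 'cx': 325.56628481136164, 'cy': 240.7809592317618, 'rvec': array([ 2.30813317, -0.54212164,  0.23212438]), 'tvec': array([-0.48933799,  0.24212711,  1.52964666])} 0.9962337239583333
0.1 [0.18954778 0.6474243  0.30303459] [-5.10400633e-05  1.41925965e-01  9.89876945e-01 -8.07155484e-04] 0.08564075669679465 0.0726
```

View pics/scene.png

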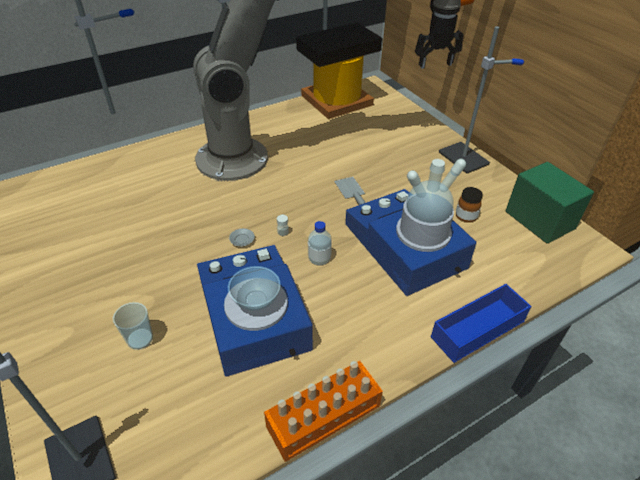

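View pics/side.png

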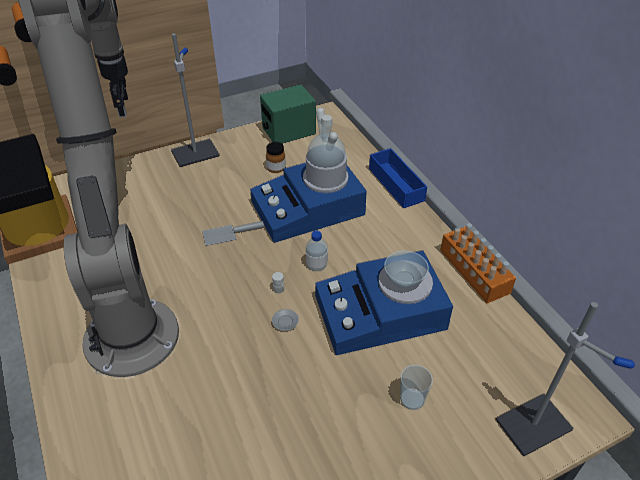

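The scene view shows the flask's stirrer on the left, with its square key near (403,196), knob near (384,203) and round key near (366,210). In the side view they are near (266,188), (273,201) and (281,214). Next I'll measure them in both views.

```bash
cat > h.py <<'E'
import cv2,numpy as np
from cell import calibration
def P(c,uv):
    R=cv2.Rodrigues(c["rvec"])[0]; uv=np.atleast_2d(uv)
    r=np.c_[(uv[:,0]-c["cx"])/c["fx"],(uv[:,1]-c["cy"])/c["fy"],np.ones(len(uv))]
    return -R.T@c["tvec"], r@R          # centre, rays (unit depth)
def plane(c,uv,z):
    o,r=P(c,uv); return o+r*((z-o[2])/r[:,2])[:,None]
def depthpts(c,uv,d):
    o,r=P(c,uv); uv=np.atleast_2d(uv).astype(int); return o+r*d[uv[:,1],uv[:,0]][:,None]
E
python3 - <<'E'
from h import *
C={}
for n,(x0,y0,x1,y1) in dict(scene=(350,186,412,222),side=(252,178,300,228)).items():
    p=cv2.imread(f"pics/{n}.png");d=np.load(f"pics/{n}.npy");c=calibration(n)
    hsv=cv2.cvtColor(p,cv2.COLOR_BGR2HSV)
    m=np.zeros(d.shape,np.uint8);m[y0:y1,x0:x1]=((hsv[...,1]<70)&(hsv[...,2]>110))[y0:y1,x0:x1]
    k,l,st,ce=cv2.connectedComponentsWithStats(m)
    for i in range(1,k):
        if st[i,4]<15: continue
        v,u=np.where(l==i);w=depthpts(c,np.c_[u,v],d)
        br=hsv[v,u,2]>200
        top=w[w[:,2]>np.percentile(w[:,2],95)-.006]
        print(n,st[i],ce[i].round(1),"plane79",plane(c,ce[i],.079)[0].round(4),"depth med",np.median(w,0).round(4),"z95",np.percentile(w[:,2],95).round(4),"top",top.mean(0).round(4),len(top), br.sum(), plane(c,[u[br].mean(),v[br].mean()],.079).round(4) if br.any() else '')
a=cv2.resize(cv2.imread("pics/scene.png")[180:230,340:420],None,fx=8,fy=8,interpolation=0)[:, :640]
b=cv2.resize(cv2.imread("pics/side.png")[175:230,245:305],None,fx=8,fy=8,interpolation=0)
b=b[:400,:160*3]
cv2.imwrite("pics/crop.png",cv2.resize(np.hstack([a,b]),None,fx=.7,fy=.7))
E
```

```text
scene [350 186  17  18 181] [357.  193.1] plane79 [0.4346 0.1979 0.079 ] depth med [0.3576 0.2473 0.0039] z95 0.0201 top [0.4122 0.2243 0.0347] 56 0 
scene [396 191  16  31 241] [405.9 204. ] plane79 [0.5401 0.287  0.079 ] depth med [0.6399 0.1931 0.1799] z95 0.2137 top [0.6498 0.1907 0.2138] 32 27 [[0.5007 0.3049 0.079 ]]
scene [379 198  12  10  95] [384.1 202.5] plane79 [0.505  0.2395 0.079 ] depth med [0.5017 0.2424 0.0745] z95 0.0793 top [0.5026 0.2445 0.0766] 56 32 [[0.4999 0.2414 0.079 ]]
scene [362 205   9   9  65] [365.7 208.8] plane79 [0.5013 0.181  0.079 ] depth med [0.4999 0.1834 0.0751] z95 0.0802 top [0.4973 0.1853 0.0778] 39 19 [[0.4957 0.186  0.079 ]]
side [252 178  18   9  91] [258.4 180.6] plane79 [0.4883 0.3398 0.079 ] depth med [0.5146 0.4304 0.0008] z95 0.0625 top [0.4979 0.3424 0.0631] 10 0 
side [262 184  10   9  63] [266.2 188. ] plane79 [0.4964 0.2972 0.079 ] depth med [0.4976 0.2985 0.0773] z95 0.0834 top [0.4979 0.3012 0.0805] 31 1 [[0.486  0.2973 0.079 ]]
side [268 196  11   9  78] [273.4 200.1] plane79 [0.4943 0.2373 0.079 ] depth med [0.4954 0.2389 0.0765] z95 0.081 top [0.4968 0.2421 0.0784] 51 0 
side [252 207  12  21 117] [255.6 219.7] plane79 [0.4158 0.1821 0.079 ] depth med [0.4411 0.2563 0.0045] z95 0.0227 top [0.4236 0.1961 0.0504] 41 0 
side [277 209   8   8  52] [280.7 212.3] plane79 [0.4922 0.1794 0.079 ] depth med [0.492  0.1796 0.0784] z95 0.0825 top [0.4921 0.1817 0.08  ] 36 0
```

View pics/crop.png

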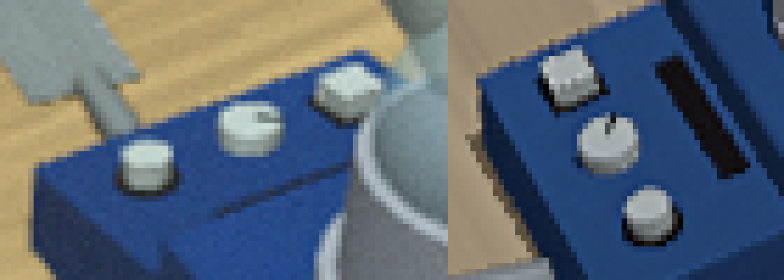

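```bash
cat >> h.py <<'E'
from scipy.spatial.transform import Rotation as Rn
def frame(yaw,tilt=np.radians(10)):
    s,c=np.sin(tilt),np.cos(tilt)
    M=np.array([[-c,0,s],[0,1,0],[-s,0,-c]])   # columns x,y,z of the tool
    R=Rn.from_euler("z",yaw).as_matrix()@M
    return R,np.roll(Rn.from_matrix(R).as_quat(),1)
E
python3 - <<'E'
from h import *
from cell import env,camera
R,q=frame(np.radians(-2))
env.grip(0.0)
tip=np.array([.498,.243,.079])
env.reach(tip-R[:,2]*(env.nose_length+.13),q)
c=calibration("wrist");p,d=camera("wrist");cv2.imwrite("pics/w.png",p);np.save("pics/w.npy",d);np.save("pics/wc.npy",c,allow_pickle=True)
s=env.get_state();print(s["time"],s["tcp_pos"],s["orientation"],q,s["opening"],s["force"])
E
```

```text
2.7083 [0.46266463 0.24555493 0.27860786] [ 0.08725072  0.01646738  0.99604955 -0.00119984] [ 0.08714247  0.01738599  0.99604297 -0.00152108] -0.00027203973646510566 [ 0.48615929  1.67058967 -0.2534123 ]
```

View pics/w.png

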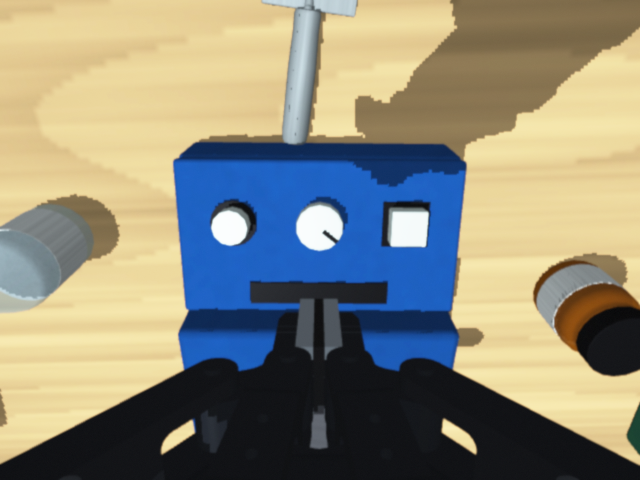

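The wrist view shows the round key at about (231,226), the knob at (320,227) and the square key at (408,227). The closed fingertips are in front of the camera.

```bash
python3 - <<'E'
from h import *
p=cv2.imread("pics/w.png");d=np.load("pics/w.npy");c=np.load("pics/wc.npy",allow_pickle=True).item()
hsv=cv2.cvtColor(p,cv2.COLOR_BGR2HSV)
m=np.zeros(d.shape,np.uint8);m[190:260,190:450]=((hsv[...,1]<60)&(hsv[...,2]>180))[190:260,190:450]
k,l,st,ce=cv2.connectedComponentsWithStats(m);out=[]
for i in range(1,k):
    if st[i,4]<100: continue
    v,u=np.where(l==i);w=depthpts(c,np.c_[u,v],d);mid=(st[i,:2]+st[i,2:4]/2-.5)
    pl=plane(c,ce[i],.079)[0];out.append(pl)
    sz=np.ptp(plane(c,[st[i,:2],st[i,:2]+st[i,2:4]],.079),axis=0)
    print(st[i],ce[i].round(1),mid,"plane",pl.round(4),"depth",np.median(w,0).round(4),"size",sz.round(4))
a=max(out,key=lambda p:p[1]);b=min(out,key=lambda p:p[1])
print("dist",np.linalg.norm(a-b),"yaw deg",np.degrees(np.arctan2(-(a-b)[0],(a-b)[1])))
E
```

```text
[ 297  205   46   45 1564] [318.5 226.7] [319.5 227. ] plane [0.4927 0.2453 0.079 ] depth [0.4927 0.2451 0.0782] size [0.0338 0.0296 0.    ]
[211 210  36  35 967] [228.9 227.5] [228.5 227. ] plane [0.4912 0.1856 0.079 ] depth [0.4909 0.1859 0.0801] size [0.0262 0.0207 0.    ]
[ 390  211   39   36 1276] [408.6 228.8] [409.  228.5] plane [0.4963 0.3053 0.079 ] depth [0.4959 0.305  0.0796] size [0.0272 0.0276 0.    ]
dist 0.11979858287872915 yaw deg -2.4192925678716635
```

The measured spacing is 119.8 mm (nominal 120) and the heights come out at 79–80 mm, so the positions hold. Pushing the square key first.

```bash
cat > push.py <<'E'
from h import *
from cell import env
R,q=frame(np.radians(-2.4)); n=-R[:,2]
def push(top):
    top=np.array(top); at=lambda h: top+n*(env.nose_length+h)
    env.movel(at(.06),.15,rot=q); env.movel(at(.012),.08)
    env.dwell(.2); f0=np.array(env.get_state()["force"])
    hit=env.movel(at(-.011),.015,stop_force=14)
    s=env.get_state(); h=(s["tcp_pos"]-top)@n-env.nose_length
    print("hit",hit,"tip height mm",h*1e3,"dF.n",(np.array(s["force"])-f0)@n,"lateral mm",(R.T@(s["tcp_pos"]-at(h)))[:2]*1e3)
    env.dwell(.2); env.movel(at(.06),.08)
    print("t",env.get_state()["time"])
E
python3 - <<'E'
from push import *
from cell import camera
push([.496,.3045,.079])
p,d=camera("side");cv2.imwrite("pics/s2.png",cv2.resize(p[160:240,230:330],None,fx=6,fy=6))
E
```

```text
hit True tip height mm -8.47922351132703 dF.n 5.932995619516957 lateral mm [0.04054825 0.00865954]
t 6.8917
```

View pics/s2.png

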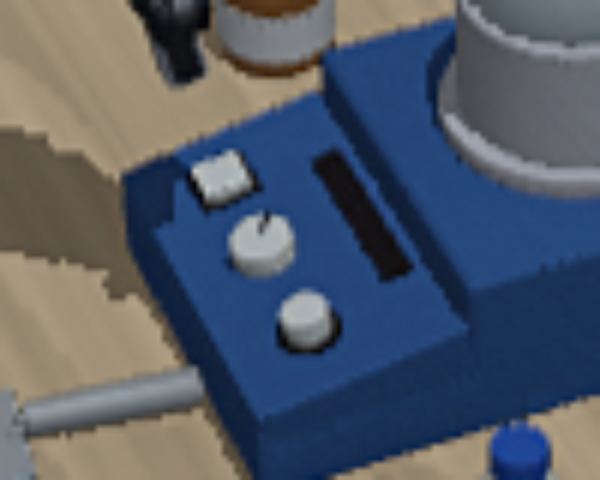

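The square key at (220,178) in the crop now sits low. The knob is unturned and the round key at (305,320) still stands out. The stop came at 8.5 mm, which matches full travel. Now the round key.

```bash
python3 - <<'E'
from push import *
from cell import camera
push([.491,.1855,.079])
env.movel(np.array(env.get_state()["tcp_pos"])+[-.03,0,.12],.15)
R0=np.load("pics/wc.npy",allow_pickle=True).item()
c=calibration("wrist");p,d=camera("wrist")
p2,d2=camera("side");
cv2.imwrite("pics/s3.png",np.hstack([cv2.resize(p2[160:240,230:330],(500,400)),p[:400:2,::2].repeat(2,0)[:, :300]]))
for nm,xy in dict(sq=(.4955,.3045),knob=(.4927,.2453),rd=(.491,.1855)).items():
    uv=cv2.projectPoints(np.array([[*xy,.073]]),c["rvec"],c["tvec"],np.array([[c["fx"],0,c["cx"]],[0,c["fy"],c["cy"]],[0,0,1.]]),None)[0].ravel()
    u,v=uv.round().astype(int);
    if 4<u<636 and 4<v<476: print(nm,uv.round(),depthpts(c,[u,v],d).round(4), np.median([depthpts(c,[u+i,v+j],d)[0,2] for i in range(-4,5) for j in range(-4,5)]).round(4))
print(env.get_state()["force"])
E
```

```text
hit True tip height mm -8.53989207782746 dF.n 7.099095959459707 lateral mm [ 0.03583834 -0.02220991]
t 11.3
sq [468. 226.] [[0.4961 0.3051 0.0719]] 0.0723
knob [394. 226.] [[0.4915 0.2443 0.0766]] 0.0777
rd [320. 226.] [[0.4908 0.1852 0.0724]] 0.0724
[ 0.28854811 -0.87753022 -0.23252071]
```

View pics/s3.png

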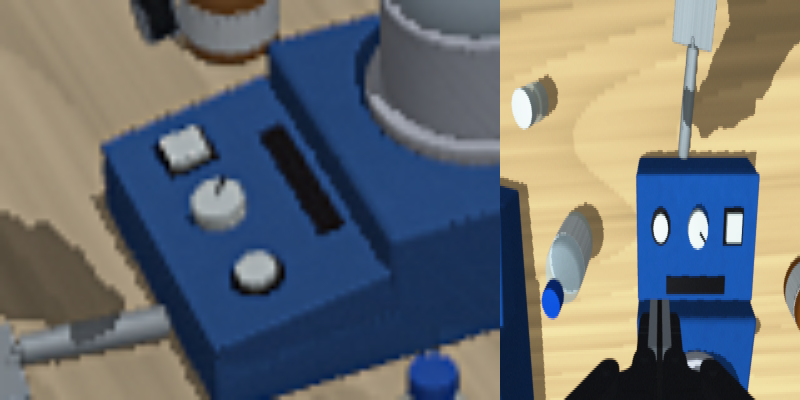

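Both keys now sit low: the square key at (185,148) and the round key at (258,270) in the crop, with depth putting both tops at about 72 mm. That is a drop of 7–8 mm. The knob is unturned and the hand is clear, so I'm handing in.

```bash
python3 -c "
from cell import job;print(job.job_done())"
```

```text
the job is handed in; nothing more can be done
None
```

I pushed the flask stirrer's square heater key all the way in, then its round stirring key; both tops measured about 7–8 mm lower, its knob looked unturned, the hand was drawn clear and the job is handed in (the verdict was not shown).

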